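# Turn the steel angle piece for its second weld

### The arm

A 7-joint arm with a two-finger parallel gripper is mounted at the origin on the work surface. World frame = base frame: x ahead of the robot, y to its left, z up, the work surface at z = 0. Lengths are in m, angles in degrees, forces in N, time in s.
With the tool pointing down it reaches from about 0.4 to 0.925 m from the base axis. Payload 5.6 kg.
Tool frame: the origin (TCP) lies at the very end of the fingers, on their centre line; the grasp point (between the pads) lies 19 mm behind it; z points along the fingers, y is the line along which they close (so a half turn about z gives the same grasp; the last joint's range is limited). The gripper opens to 85 mm and grips with 20 to 120 N. Pads are 22 mm wide; open, the fingers measure 114 mm over their backs; the gripper's body (76 mm by 85 mm) begins 54 mm behind the grasp point. The pads swing forward as they close: fully open they stand 13 mm farther back than shut.
Start: joints at [64.057, 26.786, -0.665, 91.828, 0.344, 61.387, -3.226], TCP at [0.259, -0.596, 0.231] pointing down, gripper open.
Joint ranges: [-144.91, 144.91], [-17.63, 115.5], [-89.93, 88.59], [15.96, 139.68], [-74.01, 254.01], [8.47, 105.57], [-167.45, 167.45]. Speed limits (degrees/s): [147.25, 147.25, 180, 180, 180, 180, 180].

### API

Orientations are given as [roll, pitch, yaw] about the fixed x, y, z axes, in that order (R = Rz(yaw) Ry(pitch) Rx(roll)).
In Python, from cell import readout, eyes, job_done gives the robot as it stands.
- The arm moves only by the shell command python3 -m pendant 'ROWS' [OPENING]. ROWS is JSON, one flat list of numbers, 6 for each row, row after row: the shift along the world's x, y, z in m, then the turn, a rotation vector about the world's x, y, z in rad. In form: [dx, dy, dz, ax, ay, az, dx, dy, dz, ax, ay, az, ...]. A call has 1 to 20 rows; each row shifts and turns the commanded pose from where the row before left it; what a row does not reach is not made up. A row lasts 1/10 s, in which the tool goes at most 50 mm and 8.59 degrees, less where a joint would pass 70% of its speed; a pose out of reach is approached as far as the arm can. A call with a gripper value outside its range is refused whole. OPENING is the opening, from 0 (shut) to 1 (fully open), set as the call begins (- or left out, the last holds). The fingers move at their own pace and stop on an object; the grip force is fixed at half the most. Time passes only in rows, so rows that do not move let the fingers close. It gives the time, the measured TCP pose, the force, the opening and the grip force at its end, in the units of the state.
- readout.sense(): the state, without advancing time (a new reading comes with each control period).
- eyes.get_image(name): name is "side" or "top"; returns the picture (384x512x3 uint8, red, green, blue); there is no depth.
- eyes.camera_model(name): a dict with "vertical_fov" (degrees; the focal length in pixels is half the picture's height over the tangent of half this angle, whatever the lens; pixels are square), "cx", "cy" (the principal point, pixels), "dist_coeffs" ([k1, k2, p1, p2, k3] as OpenCV has them; the pictures are not rectified), "rvec" (rotation vector, rad) and "tvec" (3), from world to camera coordinates, as OpenCV has them. Camera axes: x right, y down, z forward; pixel columns grow to the right and rows downward; lengths in m; the calibration is good to about 2 mm. A picture is of the moment at which its call begins. camera_model takes no time and is no camera call.
- job_done(): hands the job in; it is judged then, once.
The state is a dict: "time": time; "qpos": joint angles; "joint_vel": joint speeds; "tau": joint torques, N m; "ee_pos": TCP position; "tool_rot": TCP orientation; "contact_force": force on the tool from outside, world axes, zero at the start; "wrist_torque": the same for the moment, N m; "finger_gap": finger opening in m; "grasp_force": force on a finger pad.
Only numpy, scipy, OpenCV 4.12 (cv2) and the standard library are available. Lean on these libraries where they do the work, as an engineer would, in place of code of your own. Each camera call takes 0.05 s, during which the arm holds its last target. There are 200 camera calls.

### The job

Turn the plain steel angle piece for its next weld by pushing only, without pinching or lifting it: push its upright leg over, away from its foot, so that the piece tips on its heel and lies flat on that leg with the former foot standing up. Then push it along the bench until the whole free edge of the leg now lying down sits flush against the long steel stop bar. Leave the smaller braced bracket and everything else on the bench where it is.

Things in the scene. Friction and masses are not known exactly. Their poses are not given: they have to be found in the camera images.
- angle: Plain steel angle piece, L-section, 0.56 kg, 100 mm long (own y), 6 mm thick, loose. Starts standing on its 60 mm foot. Origin: middle of the outer heel edge, on the bench, about which it tips. Own axes at the start: z up along the 80 mm upright leg (x -6 to 0, z 0 to 80 mm); the foot runs along -x (x -60 to 0, z 0 to 6 mm), roughly to the robot; +x points roughly to the stop bar.
- edge_left (a point): One end of the free edge of the angle's 80 mm leg, on its outer face: (0, 50, 80) mm in the angle's own axes; on the bench once tipped. The piece falls over by itself once tipped about 30 degrees. It then has own z level towards the bar, own x down, and the former foot stands 60 mm high at the heel, on the robot's side.
- edge_right (a point): The other end of that free edge: (0, -50, 80) mm in the angle's own axes.
- stop: Stop bar: dark steel flat bar bolted to the bench, 560 mm long (own y), 25 mm deep (own x, -12.5 to 12.5 mm), 15 mm high, with a bolt head 6 mm high on top near each end. Origin: centre of its underside. Its own -x face looks to the robot: the face to butt against. After a clean tip the free edge is 35 to 110 mm short of it.
- braced: Finished bracket, to be left alone: smaller steel angle, 70 mm long, both legs 60 mm, 6 mm thick, with a diagonal strut inside. Origin: middle of the outer heel edge, axes as for the angle piece. It stands beside the angle piece, on its left or right, about 300 mm away centre to centre.
- collar: Bystander: copper-coloured pipe collar, 38 mm across, 28 mm high, standing between the two brackets. Origin: centre of its underside.
- bolt: Bystander: steel headed pin standing on its foot, 16 mm shank, 24 mm head, about 55 mm high, between the brackets near the stop bar. Origin: centre of its underside.
- drill: Bystander: red and black cordless drill standing on its battery, about 210 mm long and 211 mm high. Origin: centre of its underside.
- pliers: Bystander: pliers lying flat, 180 mm long, red grips. Origin: under the pivot.
- hammer: Bystander: hammer lying beyond the stop bar. Origin: under its middle.
- wirebrush: Bystander: hand brush lying to the robot's left. Origin: under its middle.
- jar: Bystander: closed jar, 68 mm across, 100 mm high, to the robot's right. Origin: centre of its underside.
Mind the look-alikes: they are no part of the job. What is shaped like the angle but yellow is not meant.

How it is judged:
By the outcome, as a careful person would: the job done as asked, in the order asked, and still so for the second after the job is handed in, with the robot touching nothing.
It also fails if it takes over 51 s, if anything falls off the work surface, if the arm or the gripper's body presses on something with over 40 N, if the wrist force passes 120 N, or if a joint passes its speed limit or range.

## Working session

There is one attempt and no reset: what is moved stays moved. The work goes in short steps, Python scripts to look and compute and a shell command to move; the robot and the scene stay as the last step left them, time stands still between calls to the robot, and variables do not carry over. Pictures are saved under pics/ and viewed, at most 10 in all, crops included, and the job is handed in when it is done.

```bash
mkdir -p pics; ls; cat > h.py <<'E'
import numpy as np, cv2
from cell import readout, eyes
def cam(n):
    m=eyes.camera_model(n); f=192/np.tan(np.radians(m["vertical_fov"])/2)
    K=np.array([[f,0,m["cx"]],[0,f,m["cy"]],[0,0,1]])
    return K,np.array(m["dist_coeffs"],float),np.array(m["rvec"],float),np.array(m["tvec"],float)
def ray(n,uv):
    K,d,r,t=cam(n); R=cv2.Rodrigues(r)[0]
    p=cv2.undistortPoints(np.array(uv,float).reshape(-1,1,2),K,d).reshape(-1,2)
    return -R.T@t, np.c_[p,np.ones(len(p))]@R
def onz(n,uv,z):
    o,d=ray(n,uv); return o+d*((z-o[2])/d[:,2])[:,None]
def px(n,P):
    K,d,r,t=cam(n); return cv2.projectPoints(np.array(P,float).reshape(-1,1,3),r,t,K,d)[0].reshape(-1,2)
def snap(n,f,crop=None,s=1):
    im=eyes.get_image(n); cv2.imwrite(f'pics/raw_{f}.png',im[:,:,::-1])
    if crop: im=im[crop[1]:crop[3],crop[0]:crop[2]]
    cv2.imwrite(f'pics/{f}.png',cv2.resize(im,None,fx=s,fy=s,interpolation=cv2.INTER_CUBIC)[:,:,::-1]); 
E
python3 - <<'E'
from h import *
snap('top','t1',s=1.5);snap('side','s1',s=1.5)
print(readout.sense())
for n in('top','side'):print(n,ray(n,[[256,192]]))
E
```

```text
pics
{'time': 0.1, 'qpos': array([64.05748664, 26.8317234 , -0.66376767, 91.87561536,  0.34379546,
       61.38601406, -3.22483977]), 'joint_vel': array([-0.10095679, -0.04112446, -0.13095035, -0.16580028, -0.01666629,
        0.03070294, -0.00948494]), 'tau': array([ 1.39605203e-03, -5.33516335e+01,  2.15193682e-02, -2.51962781e+01,
        1.14391019e-02,  4.37289389e-03,  1.29461975e-05]), 'ee_pos': array([ 0.2586974 , -0.59575858,  0.23042507]), 'tool_rot': array([-1.79908879e+02,  7.07960495e-03,  2.34751153e+01]), 'contact_force': array([-1.22815635,  0.11735561,  0.60225539]), 'wrist_torque': array([ 0.00766659, -0.02266302,  0.02245021]), 'grasp_force': 0.0, 'finger_gap': 0.08577467728166588}
top (array([0.27566404, 0.02432309, 1.42484643]), array([[ 0.14860253, -0.01659169, -0.98892899]]))
side (array([-0.00305702,  0.50377841,  0.87001045]), array([[ 0.45159052, -0.46781702, -0.76005536]]))
```

View pics/t1.png

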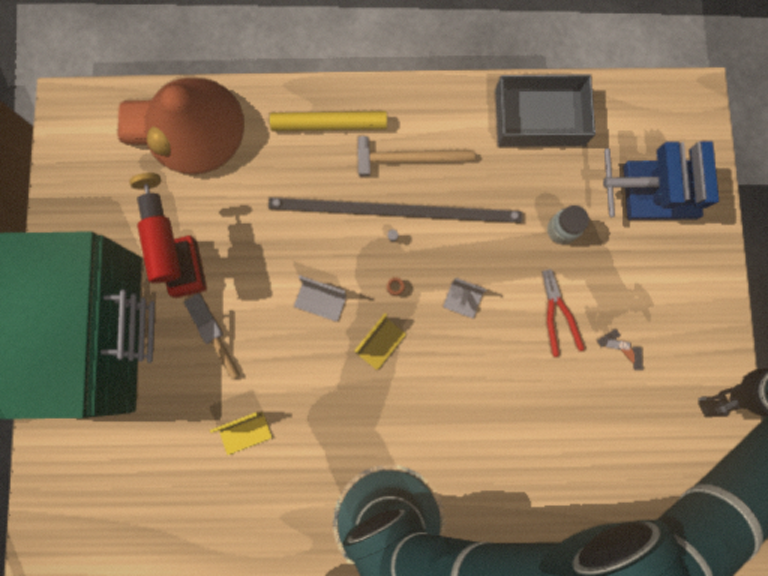

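View pics/s1.png

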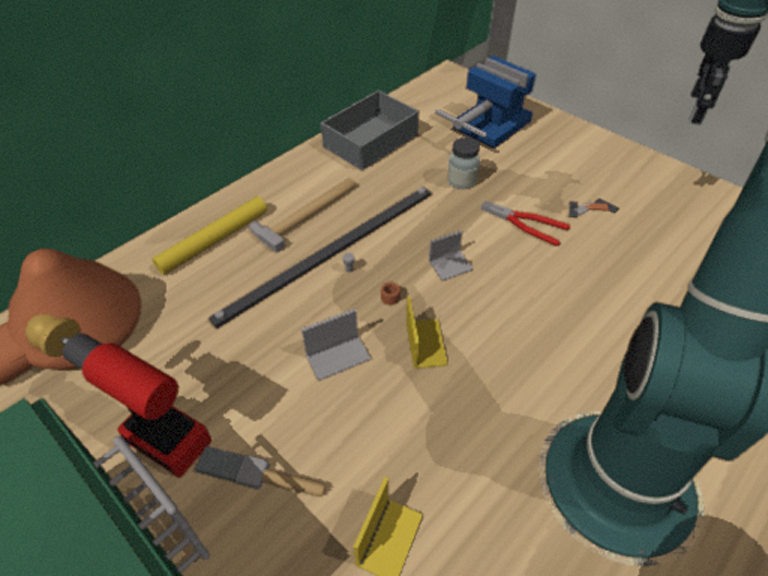

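The top view shows the grey angle at about (213,199) raw px and the smaller braced bracket at about (310,199). The bar runs from (180,135) to (347,145). The yellow angles are decoys. I'll zoom in on the angle.

```bash
python3 - <<'E'
import cv2,numpy as np
a=cv2.imread('pics/raw_t1.png')[170:226,180:260]; b=cv2.imread('pics/raw_s1.png')[196:266,190:290]
f=lambda i,s:cv2.resize(i,None,fx=s,fy=s,interpolation=cv2.INTER_CUBIC)
A=f(a,5);B=f(b,4); c=np.zeros((300,800,3),np.uint8); c[:280,:400]=A; c[:280,400:800]=B
cv2.imwrite('pics/z1.png',c)
E
```

```text
(no output)
```

View pics/z1.png

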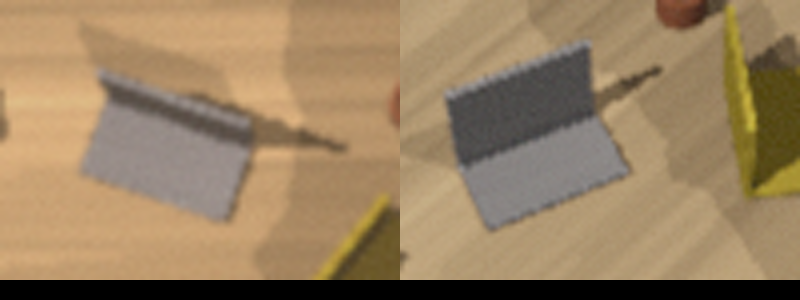

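The crops show the upright's top edge at top-view raw px (200,184)–(230.6,193.4) and the foot's free corners at (196,204.6) and (225.6,214.4). The same corners are clear in the side view. Next I'll compute the positions and fit the bar.

```bash
python3 - <<'E'
from h import *
np.set_printoptions(precision=4,suppress=True)
T=onz('top',[[200,183.8],[230.6,193.4]],.08);S=onz('side',[[201.5,219.2],[237.5,206.5]],.08)
F=onz('top',[[196,204.6],[225.6,214.4]],.006);G=onz('side',[[212.5,253.5],[247.5,239]],.006)
for n,q in zip('TSFG',(T,S,F,G)): d=q[0]-q[1];print(n,q,np.linalg.norm(d),'y-axis yaw',np.degrees(np.arctan2(-d[0],d[1])))
print('foot',np.linalg.norm((T.mean(0)-F.mean(0))[:2]))
im=cv2.imread('pics/raw_t1.png').astype(int)
# bar: dark columns between
far=[];near=[]
for u in range(195,336,4):
    g=im[120:160,u].sum(1)/3; v0=int(round(np.interp(u,[180,347],[135,144.5])))-120
    seg=g<85+0*g
    a=v0
    while seg[a-1]:a-=1
    b=v0
    while seg[b+1]:b+=1
    # near bound: subpixel
    near.append([u,120+b+.5]);far.append([u,120+a-.5])
print([int(x) for x in im[130:150,260].sum(1)/3])
P=onz('top',near,0.0);Q=onz('top',far,.015)
for n,X in(('near0',P),('far15',Q)):
    k=np.polyfit(X[:,1],X[:,0],1);print(n,k,np.degrees(np.arctan(-k[0])),(X[:,0]-np.polyval(k,X[:,1])).std())
for n,uv,z in(('collar',[264.5,191],.014),('bolt',[262,157],.05),('bracedtop',[310,190],.06),('yellow',[254,228],.03)):print(n,onz('top',[uv],z))
E
```

```text
T [[0.506  0.1748 0.08  ]
 [0.4746 0.0802 0.08  ]] 0.09968754053502923 y-axis yaw -18.414292600535674
S [[0.503  0.1774 0.08  ]
 [0.4667 0.0862 0.08  ]] 0.09824852457423955 y-axis yaw -21.707551709501384
F [[0.4504 0.1959 0.006 ]
 [0.4171 0.1    0.006 ]] 0.10150952725036214 y-axis yaw -19.165448895831858
G [[0.4471 0.1989 0.006 ]
 [0.4135 0.1052 0.006 ]] 0.09959661709224858 y-axis yaw -19.745124813437123
foot 0.06011535835175919
[143, 145, 150, 151, 142, 120, 92, 80, 79, 79, 82, 79, 78, 72, 118, 155, 156, 157, 160, 158]
near0 [0.074  0.6544] -4.233044575694643 0.0009849483871885313
far15 [0.0701 0.6736] -4.009902021069364 0.0014638771796525308
collar [[ 0.4905 -0.0269  0.014 ]]
bolt [[ 0.5951 -0.0199  0.05  ]]
bracedtop [[ 0.4845 -0.168   0.06  ]]
yellow [[0.3702 0.0092 0.03  ]]
```

```bash
python3 -m pendant '[0.026,0.037,-0.002,0,0,-0.0375, 0.026,0.037,-0.002,0,0,-0.0375, 0.026,0.037,-0.002,0,0,-0.0375, 0.026,0.037,-0.002,0,0,-0.0375, 0.026,0.037,-0.002,0,0,-0.0375, 0.026,0.037,-0.002,0,0,-0.0375, 0.026,0.037,-0.002,0,0,-0.0375, 0.026,0.037,-0.002,0,0,-0.0375, 0.026,0.037,-0.002,0,0,-0.0375, 0.026,0.037,-0.002,0,0,-0.0375, -0.0075,0.037,-0.002,0,0,-0.0375, -0.0075,0.037,-0.002,0,0,-0.0375, -0.0075,0.037,-0.002,0,0,-0.0375, -0.0075,0.037,-0.002,0,0,-0.0375, -0.0075,0.037,-0.002,0,0,-0.0375, -0.0075,0.037,-0.002,0,0,-0.0375, -0.0075,0.037,-0.002,0,0,-0.0375, -0.0075,0.037,-0.002,0,0,-0.0375, -0.0075,0.037,-0.002,0,0,-0.0375, -0.0075,0.037,-0.002,0,0,-0.0375]' 0.5; python3 -m pendant '[0,0,0,0,0,0,0,0,0,0,0,0]'
```

```text
time: 2.1
ee_pos: [0.4432, 0.1451, 0.1911]
tool_rot: [180.0, 0.0, -19.6]
contact_force: [0.1, -0.8, -1.1]
finger_gap: 0.0429
grasp_force: 0.0
time: 2.3
ee_pos: [0.4435, 0.1442, 0.191]
tool_rot: [180.0, 0.0, -19.4]
contact_force: [0.1, -0.6, -0.9]
finger_gap: 0.0429
grasp_force: 0.0
```

```bash
python3 -m pendant '[0,0,-0.022,0,0,0, 0,0,-0.022,0,0,0, 0,0,-0.022,0,0,0, 0,0,-0.022,0,0,0, 0,0,-0.022,0,0,0, 0,0,-0.022,0,0,0, 0,0,0,0,0,0]'; python3 -m pendant '[0.0047,-0.0017,0,0,0,0,0.0047,-0.0017,0,0,0,0,0.0047,-0.0017,0,0,0,0,0.0047,-0.0017,0,0,0,0,0.0047,-0.0017,0,0,0,0,0.0047,-0.0017,0,0,0,0,0.0047,-0.0017,0,0,0,0,0.0047,-0.0017,0,0,0,0,0.0047,-0.0017,0,0,0,0]'
python3 - <<'E'
from h import *
a=eyes.get_image('side')[170:270,170:290]
cv2.imwrite('pics/p2.png',cv2.resize(a,None,fx=4,fy=4,interpolation=cv2.INTER_CUBIC)[:,:,::-1])
E
```

```text
time: 3.0
ee_pos: [0.4424, 0.1413, 0.057]
tool_rot: [179.8, 0.2, -19.6]
contact_force: [-1.5, -0.3, -0.5]
finger_gap: 0.043
grasp_force: 0.0
time: 3.9
ee_pos: [0.4863, 0.1284, 0.0592]
tool_rot: [180.0, 0.0, -19.5]
contact_force: [-0.5, 0.7, 0.2]
finger_gap: 0.0429
grasp_force: 0.4
```

View pics/p2.png

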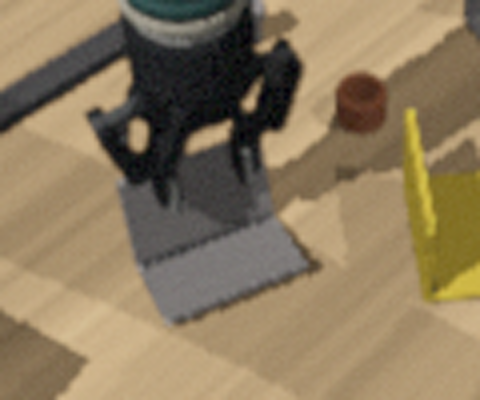

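The two fingers are on the upper part of the upright, and it has started to lean. I'll keep pushing.

```bash
python3 -m pendant '[0.0047,-0.0017,0,0,0,0,0.0047,-0.0017,0,0,0,0,0.0047,-0.0017,0,0,0,0,0.0047,-0.0017,0,0,0,0,0.0047,-0.0017,0,0,0,0,0.0047,-0.0017,0,0,0,0,0.0047,-0.0017,0,0,0,0,0,0,0,0,0,0,0,0,0,0,0,0]'
python3 - <<'E'
from h import *
a=eyes.get_image('side')[170:270,170:290]
cv2.imwrite('pics/p3.png',cv2.resize(a,None,fx=4,fy=4,interpolation=cv2.INTER_CUBIC)[:,:,::-1])
E
```

```text
time: 4.85
ee_pos: [0.5191, 0.1166, 0.0593]
tool_rot: [180.0, 0.0, -19.5]
contact_force: [-0.2, 0.4, 0.3]
finger_gap: 0.0426
grasp_force: 0.0
```

View pics/p3.png

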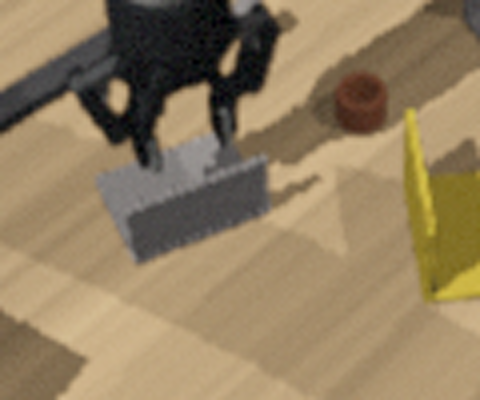

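The piece tipped cleanly: the leg lies flat and the foot stands at the heel. I'll raise the tool, go behind the foot and measure.

```bash
python3 -m pendant '[0,0,0.02,0,0,0,0,0,0.02,0,0,0,0,0,0.02,0,0,0,-0.0184,0.0065,0,0,0,0,-0.0184,0.0065,0,0,0,0,-0.0184,0.0065,0,0,0,0,-0.0184,0.0065,0,0,0,0,0,0,-0.02,0,0,0,0,0,-0.03,0,0,0,0,0,-0.03,0,0,0,0,0,-0.027,0,0,0,0,0,0,0,0,0,0,0,0,0,0,0]'
python3 - <<'E'
from h import *
snap('side','s4');snap('top','t4')
f=lambda i,s:cv2.resize(i,None,fx=s,fy=s,interpolation=cv2.INTER_CUBIC)
a=cv2.imread('pics/raw_t4.png')[130:210,185:285];b=cv2.imread('pics/raw_s4.png')[160:240,180:280]
cv2.imwrite('pics/z4.png',np.hstack([f(a,4),f(b,4)]))
E
```

```text
time: 6.2
ee_pos: [0.4452, 0.1428, 0.0124]
tool_rot: [180.0, 0.0, -19.5]
contact_force: [-0.0, -0.9, 1.6]
finger_gap: 0.0429
grasp_force: 0.0
```

View pics/z4.png

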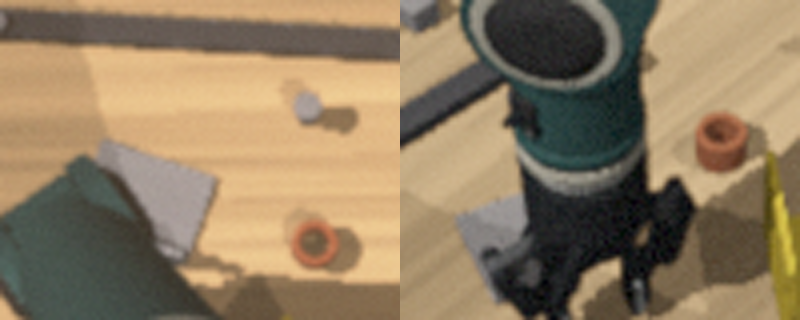

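The top view shows the lying leg's free edge from raw px (211.2,165) to (239.2,175), with the fingers behind the foot.

```bash
python3 - <<'E'
from h import *
P=onz('top',[[211.2,165],[239.2,175]],.006);d=P[0]-P[1]
print(P,np.linalg.norm(d),np.degrees(np.arctan2(-d[0],d[1])))
m=P.mean(0);print(m,'bar face at y',.653+.073*m[1])
E
```

```text
[[0.58091624 0.14635458 0.006     ]
 [0.54603281 0.05459818 0.006     ]] 0.09816359066334301 -20.815521334241236
[0.56347452 0.10047638 0.006     ] bar face at y 0.6603347757042435
```

```bash
python3 -m pendant '[0.0075,-0.0026,0,0,0,0,0.0075,-0.0026,0,0,0,0,0.005,-0.0018,0,0,0,0,0.005,-0.0018,0,0,0,0,0.005,-0.0018,0,0,0,0]'; python3 -m pendant '[0.005,-0.0009,0,0,0,0.017,0.005,-0.0009,0,0,0,0.017,0.005,-0.0009,0,0,0,0.017,0.005,-0.0009,0,0,0,0.017,0.005,-0.0009,0,0,0,0.017,0.005,-0.0009,0,0,0,0.017,0.005,-0.0009,0,0,0,0.017,0.005,-0.0009,0,0,0,0.017,0.005,-0.0009,0,0,0,0.017,0.005,-0.0009,0,0,0,0.017,0.005,-0.0009,0,0,0,0.017,0.005,-0.0009,0,0,0,0.017,0.005,-0.0009,0,0,0,0.017,0.005,-0.0009,0,0,0,0.017,0.005,-0.0009,0,0,0,0.017,0.005,-0.0009,0,0,0,0.015]'
python3 - <<'E'
from h import *
snap('top','t5');snap('side','s5')
f=lambda i,s:cv2.resize(i,None,fx=s,fy=s,interpolation=cv2.INTER_CUBIC)
a=cv2.imread('pics/raw_t5.png')[110:190,185:285];b=cv2.imread('pics/raw_s5.png')[140:220,180:280]
cv2.imwrite('pics/z5.png',np.hstack([f(a,4),f(b,4)]))
E
```

```text
time: 6.8
ee_pos: [0.4761, 0.1317, 0.0124]
tool_rot: [-180.0, -0.0, -19.5]
contact_force: [-0.3, 0.2, 0.2]
finger_gap: 0.043
grasp_force: 0.0
time: 8.4
ee_pos: [0.5559, 0.1175, 0.0123]
tool_rot: [180.0, 0.0, -4.0]
contact_force: [-2.0, -0.7, -1.5]
finger_gap: 0.0427
grasp_force: 0.0
```

View pics/z5.png

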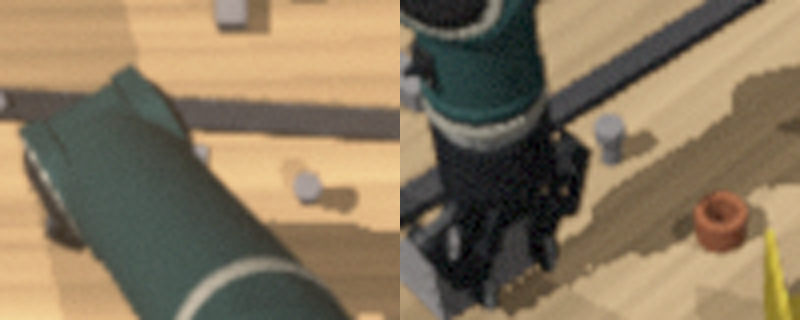

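The arm hides most of the piece, but its right front corner shows at about raw px (237,147), just short of the bar. I'll make a slow approach and watch the force.

```bash
python3 -m pendant '[0.003,-0.0002,0,0,0,0,0.003,-0.0002,0,0,0,0,0.003,-0.0002,0,0,0,0]';  python3 -m pendant '[0.002,-0.0001,0,0,0,0,0.002,-0.0001,0,0,0,0]'; python3 -m pendant '[0.001,-0.0001,0,0,0,0,0.001,-0.0001,0,0,0,0]'; python3 -m pendant '[0,0,0,0,0,0]'; python3 - <<'E'
from h import *
print(onz('top',[[237,147]],.006))
E
```

```text
time: 8.8
ee_pos: [0.5644, 0.1172, 0.0123]
tool_rot: [180.0, 0.0, -4.0]
contact_force: [-3.3, 0.6, 1.5]
finger_gap: 0.0426
grasp_force: 0.0
time: 9.0
ee_pos: [0.5683, 0.1169, 0.0123]
tool_rot: [180.0, 0.0, -4.0]
contact_force: [-10.4, 0.1, 3.9]
finger_gap: 0.0429
grasp_force: 0.0
time: 9.2
ee_pos: [0.5681, 0.1168, 0.0118]
tool_rot: [179.9, 0.3, -4.0]
contact_force: [-9.3, 0.7, 4.5]
finger_gap: 0.0428
grasp_force: 0.0
time: 9.3
ee_pos: [0.5681, 0.1168, 0.0117]
tool_rot: [179.9, 0.3, -4.0]
contact_force: [-9.0, 0.6, 3.0]
finger_gap: 0.0428
grasp_force: 0.0
[[0.64046441 0.06081159 0.006     ]]
```

```bash
python3 -m pendant '[0.001,0,0,0,0,0,0.001,0,0,0,0,0]'; python3 -m pendant '[0.001,0,0,0,0,0,0.001,0,0,0,0,0,0,0,0,0,0,0]'
```

```text
time: 9.5
ee_pos: [0.5681, 0.1168, 0.0114]
tool_rot: [179.9, 0.5, -4.0]
contact_force: [-14.4, 1.3, 5.6]
finger_gap: 0.0423
grasp_force: 0.0
time: 9.8
ee_pos: [0.5689, 0.117, 0.0111]
tool_rot: [179.9, 0.6, -4.0]
contact_force: [-15.1, 1.8, 6.5]
finger_gap: 0.0428
grasp_force: 0.0
```

```bash
python3 -m pendant '[-0.005,0.0004,0,0,0,0,-0.015,0.001,0,0,0,0,-0.02,0.001,0,0,0,0,-0.02,0.001,0,0,0,0,0,0,0.04,0,0,0,0,0,0.045,0,0,0,0,0,0.045,0,0,0,0,0,0.04,0,0,0,0,-0.04,0.02,0,0,0,0,-0.045,0,0,0,0,0,-0.045,0,0,0,0,0,-0.045,0,0,0,0,0,-0.045,0,0,0,0,0,-0.045,0,0,0,0,0,-0.045,0,0,0,0,0,-0.045,0,0,0,0,0,0,0,0,0,0]'
python3 - <<'E'
from h import *
snap('top','t6');snap('side','s6')
f=lambda i,s:cv2.resize(i,None,fx=s,fy=s,interpolation=cv2.INTER_CUBIC)
a=cv2.imread('pics/raw_t6.png')[125:185,190:247];b=cv2.imread('pics/raw_s6.png')[140:200,170:227]
cv2.imwrite('pics/z6.png',np.hstack([f(a,7),f(b,7)]))
E
```

```text
time: 11.5
ee_pos: [0.514, -0.244, 0.2027]
tool_rot: [179.7, -0.2, -4.7]
contact_force: [1.2, 0.5, -0.5]
finger_gap: 0.0425
grasp_force: 0.0
```

View pics/z6.png

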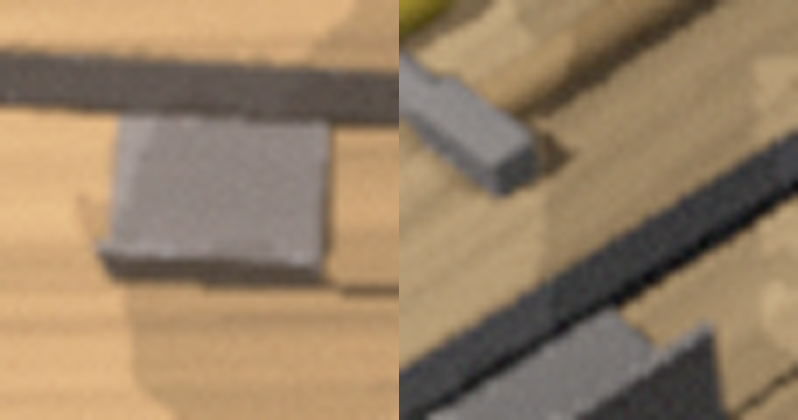

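```bash
python3 - <<'E'
import cv2
cv2.imwrite('pics/full6.png',cv2.resize(cv2.imread('pics/raw_t6.png'),None,fx=1.5,fy=1.5))
E
```

```text
(no output)
```

View pics/full6.png

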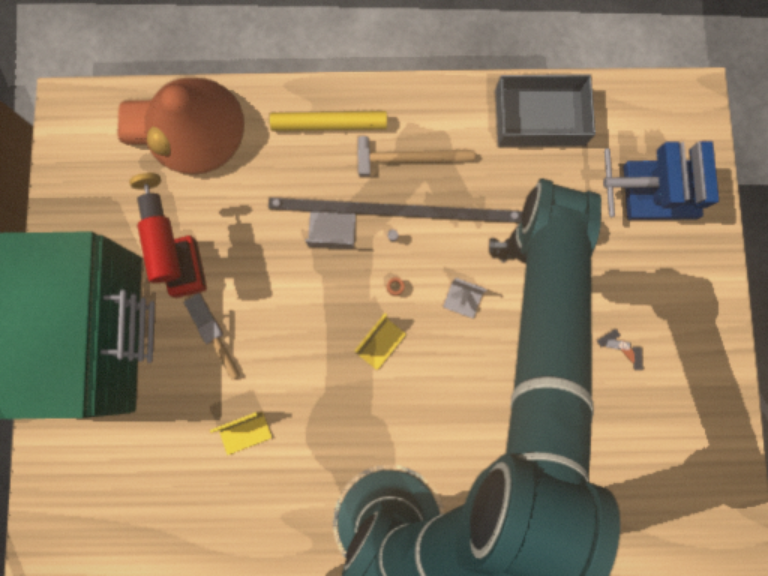

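The leg lies against the bar, with the boundary near crop (120,118)–(328,125), and the bystanders are where they were. I'll check the contact line at sub-pixel level.

```bash
python3 - <<'E'
from h import *
np.set_printoptions(precision=2,suppress=True,linewidth=150)
im=cv2.imread('pics/raw_t6.png').astype(float).mean(2)
print('rows 138-147');
for u in (196,200,203,208,212,216,220,224,228,232,236,240,244): print(u,im[138:148,u].astype(int))
def edge(n,u,lo,hi,a,b,z,img):
    # first crossing from dark to light
    out=[]
    for x in u:
        p=img[lo:hi,x]; t=(a+b)/2
        for i in range(len(p)-1):
            if p[i]<t<=p[i+1]: out.append([x,lo+i+(t-p[i])/(p[i+1]-p[i])]);break
    X=onz(n,out,z);k=np.polyfit(X[:,1],X[:,0],1);print(k,np.degrees(np.arctan(-k[0])),np.polyval(k,.105),(X[:,0]-np.polyval(k,X[:,1])).std())
edge('top',list(range(185,205))+list(range(239,255)),138,150,80,150,0,im)   # bar bottom edge
edge('top',range(209,235),138,150,80,118,.006,im)  # leg edge
E
```

```text
rows 138-147
196 [ 88  86 109 155 178 178 180 184 178 176]
200 [ 88  83  93 146 176 180 182 180 182 177]
203 [ 90  86  85 132 176 178 179 183 179 178]
208 [ 89  89  87 118 153 159 161 157 157 156]
212 [ 91  91  89 113 138 139 139 137 136 136]
216 [ 89  84  78 106 140 137 134 134 133 131]
220 [ 88  83  78  89 121 133 135 132 135 134]
224 [ 87  87  85  95 121 133 136 133 136 136]
228 [ 91  89  90  88 101 133 134 136 137 135]
232 [ 81  83  81  78 103 130 134 136 137 138]
236 [ 82  81  82  73  95 125 132 132 133 128]
240 [ 79  82  79  70  73 113 151 154 148 145]
244 [ 82  81  82  77  76 114 153 152 149 147]
[0.08 0.65] -4.495371597686348 0.66048197811471 0.0005718985145700283
[0.09 0.65] -5.214197365858287 0.6603597624599127 0.0005418499080061918
```

The positions agree to within a millimetre. The angle differs by about 0.7°, which is around the noise level. To be sure, I'll give one central press with the gripper shut, so that the bar alone squares the piece.

```bash
python3 -m pendant '[0,0.045,0,0,0,0,0,0.045,0,0,0,0,0,0.045,0,0,0,0,0,0.045,0,0,0,0,0,0.045,0,0,0,0,0,0.045,0,0,0,0,0,0.045,0,0,0,0,0,0.045,0,0,0,0,0,0,-0.04,0,0,0,0,0,-0.04,0,0,0,0,0,-0.04,0,0,0,0,0,-0.04,0,0,0,0,0,-0.025,0,0,0,0,0,0,0,0,0]' 0; python3 -m pendant '[0.01,0,0,0,0,0,0.01,0,0,0,0,0,0.01,0,0,0,0,0,0.01,0,0,0,0,0,0.005,0,0,0,0,0]'
```

```text
time: 13.0
ee_pos: [0.5117, 0.1262, 0.0145]
tool_rot: [179.9, 0.3, -3.9]
contact_force: [0.7, 0.7, 0.0]
finger_gap: -0.0001
grasp_force: 0.0
time: 13.5
ee_pos: [0.5617, 0.1248, 0.0182]
tool_rot: [-180.0, -0.1, -4.1]
contact_force: [0.2, -0.2, 0.5]
finger_gap: 0.0
grasp_force: 0.0
```

```bash
python3 -m pendant '[0,-0.004,0,0,0,0,0,-0.004,0,0,0,0,0.003,0,0,0,0,0,0.002,0,0,0,0,0,0.002,0,0,0,0,0]'; python3 -m pendant '[0.001,0,0,0,0,0,0.001,0,0,0,0,0,0.001,0,0,0,0,0]'; python3 -m pendant '[0.001,0,0,0,0,0,0.001,0,0,0,0,0,0,0,0,0,0,0]'
```

```text
time: 14.0
ee_pos: [0.5666, 0.1171, 0.0173]
tool_rot: [-180.0, 0.0, -4.0]
contact_force: [0.1, -0.3, 0.7]
finger_gap: 0.0001
grasp_force: 0.0
time: 14.3
ee_pos: [0.5683, 0.1171, 0.017]
tool_rot: [180.0, 0.1, -4.0]
contact_force: [-5.4, 0.0, 2.1]
finger_gap: 0.0001
grasp_force: 0.0
time: 14.6
ee_pos: [0.5682, 0.1172, 0.0165]
tool_rot: [179.9, 0.4, -4.0]
contact_force: [-7.5, 0.5, 2.0]
finger_gap: 0.0005
grasp_force: 0.0
```

```bash
python3 -m pendant '[0.001,0,0,0,0,0,0.001,0,0,0,0,0,0.001,0,0,0,0,0,0.001,0,0,0,0,0,0,0,0,0,0,0]'; python3 -m pendant '[-0.005,0,0,0,0,0,-0.015,0.001,0,0,0,0,-0.02,0.001,0,0,0,0,-0.02,0.001,0,0,0,0,0,0,0.04,0,0,0,0,0,0.045,0,0,0,0,0,0.045,0,0,0,0,0,0.04,0,0,0,0,-0.04,0.02,0,0,0,0,-0.045,0,0,0,0,0,-0.045,0,0,0,0,0,-0.045,0,0,0,0,0,-0.045,0,0,0,0,0,-0.045,0,0,0,0,0,-0.045,0,0,0,0,0,-0.045,0,0,0,0,0,0,0,0,0,0]'
python3 - <<'E'
from h import *
snap('top','t7')
im=cv2.imread('pics/raw_t7.png').astype(float).mean(2)
def edge(u,t,z):
    out=[]
    for x in u:
        p=im[138:150,x]
        for i in range(11):
            if p[i]<t<=p[i+1]: out.append([x,138+i+(t-p[i])/(p[i+1]-p[i])]);break
    X=onz('top',out,z);k=np.polyfit(X[:,1],X[:,0],1);print(k,np.degrees(np.arctan(-k[0])),np.polyval(k,.105))
edge(list(range(185,205))+list(range(239,255)),115,0)
edge(range(209,235),110,.006);edge(range(209,235),99,.006)
E
```

```text
time: 15.1
ee_pos: [0.5699, 0.1175, 0.016]
tool_rot: [179.9, 0.6, -3.9]
contact_force: [-13.4, 0.5, 5.5]
finger_gap: -0.0001
grasp_force: 0.0
time: 16.8
ee_pos: [0.5144, -0.2433, 0.2073]
tool_rot: [179.8, -0.1, -4.6]
contact_force: [-0.2, 0.2, 0.1]
finger_gap: 0.0002
grasp_force: 0.0
[0.07852553 0.65224384] -4.489967576476071 0.6604890229522274
[0.09207396 0.64936316] -5.260617220576682 0.6590309254827965
[0.09297867 0.65066168] -5.312012868019503 0.6604244425325603
```

```bash
python3 -c "from cell import job_done; print(job_done())"
```

```text
the job is handed in; nothing more can be done
None
```

I tipped the angle onto its 80 mm leg and pushed it along the bench until its free edge was against the stop bar. The images put the edge within about 1 mm of the bar (0.8° angle difference, near the noise level); the other items looked unmoved in the last view, and I handed in at about 17 s.

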